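# Set the eccentric stop low and push the pinion slide home

## Robot

A 6-joint arm with a two-finger parallel gripper is mounted at the origin on the work surface. World frame = base frame: x ahead of the robot, y to its left, z up, the work surface at z = 0. Lengths are in m, angles in rad, forces in N, time in s.
With the tool pointing down it reaches from about 0.375 to 0.9 m from the base axis. Payload 3.1 kg.
Tool frame: the origin (TCP) lies at the very end of the fingers, on their centre line; the grasp point (between the pads) lies behind it (r.tcp_to_grasp is the z of the grasp point in the tool frame, in m); z points along the fingers, y is the line along which they close (so a half turn about z gives the same grasp; the last joint's range is limited). The gripper opens to 85 mm and grips with 20 to 120 N. Pads are 22 mm wide; open, the fingers measure 114 mm over their backs; the gripper's body (76 mm by 85 mm) begins 54 mm behind the grasp point. The pads swing forward as they close: fully open they stand 13 mm farther back than shut.
Start: joints at [0.991, 0.527, 1.433, -0, 1.181, -0.178], TCP at [0.244, 0.575, 0.211] pointing down, gripper open.
Joint ranges: [-3.08, 3.08], [-0.75, 2.2], [0.22, 2.44], [-1.43, 4.57], [0, 2.65], [-2.85, 2.85]. Speed limits (rad/s): [2.79, 2.79, 3.14, 3.14, 3.14, 3.14].

## Interface

Orientations are given as a unit quaternion [x, y, z, w].
In Python, from workcell import r gives the robot as it stands. The module is installed in compiled form; this text tells all that it offers.
- The arm moves only by the tool drive_tool, never from a script. Its argument "plan" is a list that holds one entry, the list of rows, each a list of 6 numbers: the shift along the tool's x, y, z in m, then the turn, a rotation vector about the tool's x, y, z in degrees. A call has 1 to 8 rows; each row shifts and turns the commanded pose from where the row before left it, along the tool's axes as they then stand; what a row does not reach is not made up. A row lasts 1/10 s, in which the tool goes at most 50 mm and 8.59 degrees, less where a joint would pass 70% of its speed; a pose out of reach is approached as far as the arm can. A call with a gripper value outside its range is refused whole. "jaw" is the opening, from 0 (shut) to 1 (fully open), set as the call begins (left out, the last holds). The fingers move at their own pace and stop on an object; "squeeze" is the grip in N (left out, the last holds). Time passes only in rows, so rows that do not move let the fingers close. It gives the time, the measured TCP pose, the force, the opening and the grip force at its end, in the units of the state.
- r.sense(): the state, without advancing time (a new reading comes with each control period).
- r.camera(name): name is "side" or "top"; returns a dict with "pixels" (400x640x3 uint8, blue, green, red), "z_map" (400x640 float32, m along the optical axis (not along the pixel's ray), 0 where there is no reading), "camera_matrix" (3x3 intrinsics, pixels), "k1" (the pictures are not rectified: a ray, as slopes to the right and down, at radius r is drawn at 1 + k1 r^2 times it, then the intrinsics apply), "rvec" (rotation vector, rad) and "tvec" (3), from world to camera coordinates, as OpenCV has them. Camera axes: x right, y down, z forward; pixel columns grow to the right and rows downward; lengths in m; the calibration is good to about 2 mm. A picture is of the moment at which its call begins.
- r.job_done(): hands the job in; it is judged then, once.
Trained networks look in the newest picture that a camera, given by its name, has taken for a name from the list of things; names that differ only in an ending like _2 or _b are one class to them, and where a whole thing is asked for, a point or a joint stands for the part that bears it (a point fixed in the world has none). Each returns a list of dicts, best first, with "confidence" (0 to 1); they miss things now and then, are a little off and sometimes report something else, mostly with a low value. They report only what shows in the picture. A call takes as long as a camera call.
- r.recognise(target, camera): "pixel" ([column, row] in pixels, amid what is visible of it).
- r.tip_of(target, camera): "pixel" ([column, row] in pixels: a listed point, or the origin of a listed thing).
The state is a dict: "t": time; "joints": joint angles; "joint_vel": joint speeds; "joint_torque": joint torques, N m; "tool_pos": TCP position; "orientation": TCP orientation; "contact_force": force on the tool from outside, world axes, zero at the start; "ft_torque": the same for the moment, N m; "opening": opening from 0.0 (shut) to 1.0 (fully open); "finger_force": force on a finger pad.
Only numpy, scipy, OpenCV 4.12 (cv2) and the standard library are available. Lean on these libraries where they do the work, as an engineer would, in place of code of your own. Each camera call takes 0.05 s, during which the arm holds its last target. There are 200 camera calls.

## Task

Swing the lever of the eccentric stop on the pinion fixture round until the cam is at its low point towards the slide (the lever then points straight away from the slide, along the fixture), and only then push the follower slide, with the pinion on it, forward until its nose rests against the cam. Do it all by pushing with the fingertips: lift nothing, leave the loose parts around the fixture where they are, and leave the slide and the lever untouched at the end.

Things in the scene. Friction and masses are not known exactly. Their poses are not given: they have to be found in the camera images.
- fixture: Dark steel plate of the pinion fixture, bolted to the table, 300 x 110 x 14 mm (x, y, z). Origin: centre of its underside, on the table. Its +x runs along its length, from the slide's end to the cam's end ('forward'), roughly to the robot's left (within 0.45 rad). Cam pivot at x = +70, y = 0. A white line on its top at the front end marks where the lever points at the low point.
- channel (a point): Middle of the channel's floor at fixture x = -62, y = 0, 14 mm above the table. Two guide rails, 12 mm wide and 12 mm high (tops 26 mm above the table), run from fixture x = -145 to +20 mm and leave a channel 63 mm wide, open above and at both ends, in which the slide runs.
- cam (a joint): Angle of the eccentric cam about its upright pivot, rad, growing counter-clockwise from above. 0 (and 6.283, the same place) = low point: lever along the fixture's +x, away from the slide. 3.14 = high point: lever towards the slide. Starts from 1.1 to 5.18; turns either way (limits -1.0 and 7.3); no spring; stiff (0.25 N m), it stays where it is left.
- cam_pivot (a point): On the cam's pivot axis, 56 mm above the table. The cam is a steel disc, 30 mm radius, 16 to 40 mm above the table, its centre 12 mm from the pivot on the lever's side: its rim towards the slide is 18 mm from the pivot at the low point, 42 at the high point. A bolt head of 11 mm radius on the axis reaches 78 mm above the table.
- lever_end (a point): End of the cam's lever, 80 mm from the pivot, on its centre line, 56 mm above the table. The lever is a straight steel bar 10 mm thick and 28 mm high (42 to 70 mm above the table), running radially out from the pivot, with flat upright sides to push against; it passes above the plate, the rails and the slide's block.
- slide: Follower slide: loose steel block 80 x 60 x 24 mm (x, y, z), 0.5 to 1.1 kg, lying in the channel, top 38 mm above the table. Origin: centre of its underside. +x points to the cam; flat nose 40 mm ahead of the origin. Starts with its origin at fixture x = -60 to -35 mm; against the low cam it is at +12. A bevel pinion (19 mm radius, top 78 mm above the table) is fixed on it, 13 mm behind its centre.
- slide_back (a point): Centre of the slide's flat back face (60 x 24 mm), 40 mm behind the slide's origin and 26 mm above the table: the place to push, towards the fixture's +x. Pushed much higher than the block's top, the slide may tip.
- bearing: Loose bystander: bearing ring, 52 mm across, 20 mm high, lying beside the fixture. Origin: centre of its underside.
- spare_pinion: Loose bystander: spare bevel pinion, 44 mm across the foot, 70 mm high, standing beside the fixture. Origin: centre of its underside.
- spacer: Loose bystander: flanged spacer, 48 mm across, 34 mm high, standing beside the fixture. Origin: centre of its underside.
- ring_gear: Loose bystander: ring gear, 124 mm across, 22 mm high, lying on the table farther left. Origin: centre of its underside.
- wrench: Loose bystander: wrench lying at the far right of the table, about 180 mm long. Origin: under its middle.
- grease_tin: Loose bystander: grey grease tin, 70 mm across, 80 mm high, at the far left. Origin: centre of its underside.
- hub: Loose bystander: steel hub, 90 mm across, 55 mm high, standing to the right. Origin: centre of its underside.

How it is judged:
On the way, in this order (a step that is already met when the one before it is completed fails the run):
1. the cam is at its low point (lever within 0.3 rad of straight away from the slide), the slide still back (x of lever_end in the frame of fixture above 0.1464 m and x of slide in the frame of fixture below -0.02 m), for 0.2 s.
2. the slide's nose rests against the cam, the cam still at its low point (x of lever_end in the frame of fixture above 0.1464 m and x of slide in the frame of fixture between 0.0085 and 0.016 m and z of slide in the frame of fixture below 0.018 m and angle between slide's own z axis and vertical below 0.08 rad), for 0.2 s.
At the end, for the whole second after the job is handed in: The lever is within 0.3 rad (17 degrees) of pointing straight away from the slide, the slide's nose is within about 3.5 mm of the cam's low rim, the slide lies flat in its channel, and slide and cam are at rest (all of step 2 and linear speed of slide below 0.01 m/s and velocity of joint cam between -0.1 and 0.1 rad/s); the robot touches nothing.
It fails at once if the slide is pushed 10 mm or more before the cam is at its low point (not (x of lever_end in the frame of fixture above 0.1464 m) and distance of slide from where it was at the start of the episode above 0.01 m).
It fails at once if the slide is lifted more than 10 mm off the channel's floor (z of slide in the frame of fixture above 0.024 m).
It fails at once if the slide is tipped over by more than 0.35 rad (angle between slide's own z axis and vertical above 0.35 rad).
It fails at once if a loose part around the fixture is shifted or lifted by more than 20 mm (distance of any of bearing, spare_pinion, spacer, ring_gear, wrench, grease_tin, hub from where it was at the start of the episode above 0.02 m).
It also fails if it takes over 48 s, if anything falls off the work surface, if the arm or the gripper's body presses on something with over 40 N, if the wrist force passes 120 N, or if a joint passes its speed limit or range.

## Working session

There is one attempt and no reset: what is moved stays moved. The work goes in short steps, Python scripts to look and compute and a tool call to move; the robot and the scene stay as the last step left them, time stands still between calls to the robot, and variables do not carry over. Pictures are saved under pics/ and viewed, at most 10 in all, crops included, and the job is handed in when it is done.

Besides the shell and the picture viewer there is one more tool, called as a command line: name --argument value ..., lists and objects as JSON in quotes. drive_tool: Moves the arm, as the interface text tells. Its arguments: {"type":"object","properties":{"plan":{"type":"array","items":{"type":"array","items":{"type":"array","items":{"type":"number"}}}},"jaw":{"type":"number"},"squeeze":{"type":"number"}},"required":["plan"]}

```bash
mkdir -p pics; cat > h.py <<'E'
import numpy as np,cv2
from scipy.spatial.transform import Rotation as R
from workcell import r
def ray(c,px):
    K=c["camera_matrix"];x=(px[0]-K[0][2])/K[0][0];y=(px[1]-K[1][2])/K[1][1]
    u=np.array([x,y])
    for _ in range(20): u=np.array([x,y])/(1+c["k1"]*(u@u))
    return np.array([u[0],u[1],1.])
def w(c,px,z=None):
    """pixel->world, on plane z or by depth"""
    M=cv2.Rodrigues(np.array(c["rvec"],float))[0];t=np.array(c["tvec"],float).ravel()
    d=M.T@ray(c,px);o=-M.T@t
    if z is None:
        s=c["z_map"][int(round(px[1])),int(round(px[0]))]
    else: s=(z-o[2])/d[2]
    return o+s*d
E
python3 - <<'E'
from h import *
for n in("top","side"):
    c=r.camera(n);cv2.imwrite(f"pics/{n}0.png",c["pixels"])
    for k,z in dict(fixture=0,channel=.014,cam_pivot=.056,lever_end=.056,slide=.014,slide_back=.026,bearing=0,spare_pinion=0,spacer=0,ring_gear=0,hub=0,wrench=0,grease_tin=0).items():
        print(n,k,[(np.round(q["pixel"]),round(q["confidence"],2),np.round(w(c,q["pixel"],z),3)) for q in r.tip_of(k,n)[:2]])
print(r.sense())
print(r.tcp_to_grasp)
E
```

```text
top fixture [(array([339., 222.]), 0.59, array([ 0.55, -0.06,  0.  ])), (array([321., 255.]), 0.4, array([ 0.461, -0.02 ,  0.   ]))]
top channel [(array([361., 215.]), 0.79, array([ 0.57 , -0.115,  0.014])), (array([358., 212.]), 0.64, array([ 0.578, -0.106,  0.014]))]
top cam_pivot [(array([310., 220.]), 0.88, array([0.541, 0.013, 0.056]))]
top lever_end [(array([323., 260.]), 0.64, array([ 0.447, -0.025,  0.056])), (array([328., 186.]), 0.21, array([ 0.631, -0.023,  0.056]))]
top slide []
top slide_back [(array([375., 212.]), 0.9, array([ 0.578, -0.15 ,  0.026]))]
top bearing [(array([366., 172.]), 0.8, array([ 0.689, -0.123,  0.   ]))]
top spare_pinion [(array([330., 186.]), 0.77, array([ 0.645, -0.031,  0.   ])), (array([197., 166.]), 0.35, array([0.673, 0.328, 0.   ]))]
top spacer [(array([365., 258.]), 0.57, array([ 0.462, -0.133,  0.   ]))]
top ring_gear [(array([163., 204.]), 0.9, array([0.563, 0.403, 0.   ]))]
top hub [(array([481., 257.]), 0.76, array([ 0.486, -0.427,  0.   ]))]
top wrench [(array([431., 176.]), 0.84, array([ 0.69 , -0.296,  0.   ]))]
top grease_tin [(array
[... 1312 characters left out ...]
y([ 9.90513806e-01,  5.27501491e-01,  1.43273121e+00,  2.70554155e-05,
        1.18137589e+00, -1.78495930e-01]), 'joint_vel': array([ 0.00095637,  0.00127957, -0.00081702, -0.00130338, -0.00043046,
       -0.00106542]), 'joint_torque': array([ 1.53629699e-04, -4.42314541e+01, -1.78418595e+01, -2.03669456e-04,
        8.28249522e-04, -6.19459342e-06]), 'tool_pos': array([0.24436013, 0.57521628, 0.21099952]), 'orientation': array([ 1.99549773e-01,  9.79887691e-01, -2.76879083e-06, -1.45768099e-05]), 'contact_force': array([-1.72482973e-01,  3.70524301e-01,  1.08764834e-04]), 'ft_torque': array([-0.02592878,  0.00718178, -0.01931645]), 'finger_force': 0.0, 'opening': 0.999358566039726}
-0.0187
```

```bash
python3 - <<'E'
import cv2
a=cv2.imread("pics/top0.png")[130:300,240:440];b=cv2.imread("pics/side0.png")[150:300,240:420]
cv2.imwrite("pics/v1.png",cv2.resize(a,(700,595),interpolation=cv2.INTER_CUBIC))
cv2.imwrite("pics/v2.png",cv2.resize(b,(720,600),interpolation=cv2.INTER_CUBIC))
E
```

```text
(no output)
```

View pics/v1.png

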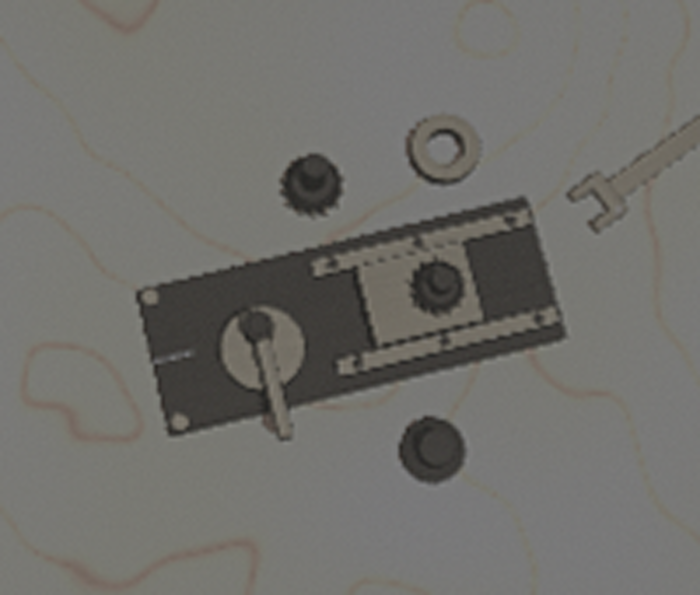

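View pics/v2.png

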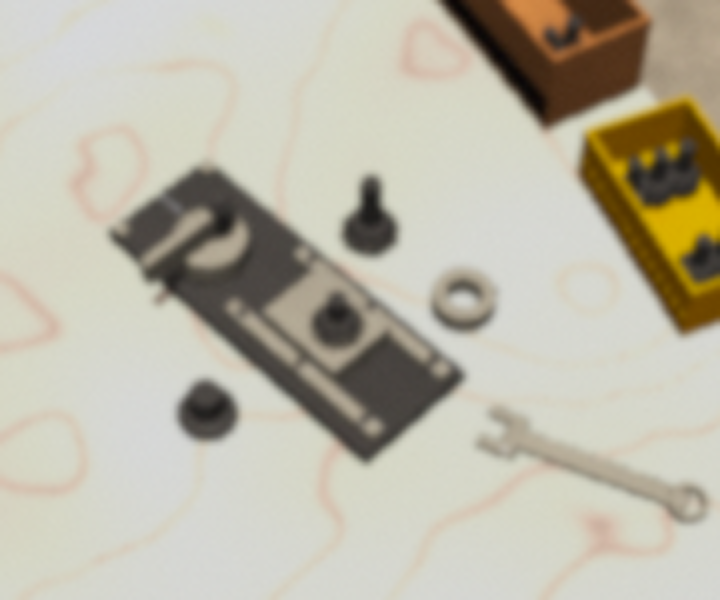

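The plate runs lower-right-to-left in the crop (crop corners about (137,290), (170,436), (566,337), (526,197)). The lever hangs toward the robot with its end at about (285,437), spare pinion on the far side, spacer on the near side behind the slide. Next I fit the pose.

```bash
cat >> h.py <<'E'
def fix2w(f,p): # f=(x,y,yaw)
    c,s=np.cos(f[2]),np.sin(f[2]);p=np.asarray(p);return np.array([f[0]+c*p[0]-s*p[1],f[1]+s*p[0]+c*p[1]])
def w2fix(f,p):
    c,s=np.cos(f[2]),np.sin(f[2]);d=np.asarray(p)[:2]-np.array(f[:2]);return np.array([c*d[0]+s*d[1],-s*d[0]+c*d[1]])
E
python3 - <<'E'
from h import *
from scipy.optimize import least_squares
c=r.camera("top");s=r.camera("side")
P=lambda c,x,y,k,ox,oy,z:w(c,(ox+x/k-.5+.5/k,oy+y/k-.5+.5/k),z)
T=lambda x,y,z:P(c,x,y,3.5,240,130,z)
S=lambda x,y,z:P(s,x,y,4,240,150,z)
loc=[(.15,-.055),(.15,.055),(-.15,.055),(-.15,-.055)]
ct=[T(137,290,.014),T(170,436,.014),T(566,337,.014),T(526,197,.014)]
cs=[S(205,166,.014),S(110,234,.014),S(367,462,.014),S(465,376,.014)]
for n,C in(("top",ct),("side",cs)):
    print(n,np.round(C,3).tolist())
    f=lambda v:np.concatenate([fix2w(v,l)-q[:2] for l,q in zip(loc,C)])
    q=least_squares(f,[.55,-.06,1.7]);print(q.x,np.round(q.fun,3))
    if n=="top":F=q.x
F=q.x if 0 else F
print("piv top",T(257,325,.078),"side",S(222,215,.078),"exp",fix2w(F,(.07,0)))
for n,p in(("lever",T(285,434,.070)),("lever s",S(150,262,.07)),("back top edge mid",(T(466,242,.038)+T(481,318,.038))/2),("nose",(T(358,268,.038)+T(374,346,.038))/2),("spacer",[.467,-.135]),("spare",[.65,-.027]),("bearing",[.684,-.122])):
    print(n,np.round(p,3),np.round(w2fix(F,p),3))
E
```

```text
top [[0.561, 0.097, 0.014], [0.456, 0.064, 0.014], [0.549, -0.219, 0.014], [0.652, -0.186, 0.014]]
[ 0.55456381 -0.0610402   1.88266679] [-0.     0.001 -0.     0.001 -0.001 -0.001  0.001 -0.001]
side [[0.56, 0.089, 0.014], [0.461, 0.058, 0.014], [0.552, -0.226, 0.014], [0.655, -0.192, 0.014]]
[ 0.55700627 -0.06764679  1.88811567] [ 0.002  0.003 -0.003 -0.    -0.001 -0.001  0.001 -0.001]
piv top [0.53251796 0.00638386 0.078     ] side [ 0.53357543 -0.01147976  0.078     ] exp [0.53308505 0.0055831 ]
lever [ 0.46  -0.018  0.07 ] [0.07  0.077]
lever s [ 0.467 -0.023  0.07 ] [0.063 0.072]
back top edge mid [ 0.582 -0.147  0.038] [-0.09  0.  ]
nose [ 0.557 -0.07   0.038] [-0.01   0.001]
spacer [ 0.467 -0.135] [-0.044  0.106]
spare [ 0.65  -0.027] [ 0.003 -0.101]
bearing [ 0.684 -0.122] [-0.098 -0.104]
```

drive_tool --plan '[[[0,0,0,0,0,8.2],[0,0,0,0,0,8.2],[0,0,0,0,0,8.2],[0,0,0,0,0,8.2],[0,0,0,0,0,8.2],[0,0,0,0,0,8.2],[0,0,0,0,0,0]]]' --jaw 0 --squeeze 60

```text
t: 2.2
tool_pos: [0.2444, 0.5752, 0.211]
orientation: [0.589, 0.808, -0.0, 0.0]
contact_force: [0.7, 0.6, -0.6]
opening: 0.0
finger_force: 0.0
```

```bash
cat >> h.py <<'E'
F=(.5555,-.063,1.885)
def go(fx,fy,z):
    s=r.sense();M=R.from_quat(s["orientation"]).as_matrix()
    d=np.r_[fix2w(F,(fx,fy)),z]-s["tool_pos"]
    print("t",round(s["t"],2),"open",round(s["opening"],3),"fix",np.round(w2fix(F,s["tool_pos"]),4),"z",round(s["tool_pos"][2],4),"tool shift mm",np.round(M.T@d*1000,1),"xaxis err deg",round(np.degrees(np.arctan2(M[1,0],M[0,0])-F[2]),2),"F",np.round(s["contact_force"],1))
E
python3 -c "
from h import *
go(.04,.058,.16);go(.04,.058,.05)"
```

```text
t 2.2 open 0.0 fix [0.7031 0.0987] z 0.211 tool shift mm [-662.9   43.1   51. ] xaxis err deg -0.21 F [ 0.7  0.6 -0.6]
t 2.2 open 0.0 fix [0.7031 0.0987] z 0.211 tool shift mm [-662.9   43.1  161. ] xaxis err deg -0.21 F [ 0.7  0.6 -0.6]
```

drive_tool --plan '[[[-0.0414,0.0027,0.003,0,0,0],[-0.0414,0.0027,0.003,0,0,0],[-0.0414,0.0027,0.003,0,0,0],[-0.0414,0.0027,0.003,0,0,0],[-0.0414,0.0027,0.003,0,0,0],[-0.0414,0.0027,0.003,0,0,0],[-0.0414,0.0027,0.003,0,0,0],[-0.0414,0.0027,0.003,0,0,0]]]'

```text
t: 3.0
tool_pos: [0.3667, 0.265, 0.1872]
orientation: [0.588, 0.809, 0.0, 0.0]
contact_force: [0.7, -0.0, 0.1]
opening: 0.004
finger_force: 0.0
```

drive_tool --plan '[[[-0.0414,0.0027,0.003,0,0,0],[-0.0414,0.0027,0.003,0,0,0],[-0.0414,0.0027,0.003,0,0,0],[-0.0414,0.0027,0.003,0,0,0],[-0.0414,0.0027,0.003,0,0,0],[-0.0414,0.0027,0.003,0,0,0],[-0.0414,0.0027,0.003,0,0,0],[0,0,0,0,0,0]]]'

```text
t: 3.8
tool_pos: [0.4762, -0.0085, 0.1663]
orientation: [0.59, 0.807, 0.0, 0.003]
contact_force: [0.2, 0.2, 0.1]
opening: -0.002
finger_force: 0.0
```

```bash
python3 -c "
from h import *
go(.04,.058,.1);go(.04,.058,.05)"
```

```text
t 3.8 open -0.002 fix [0.0763 0.0586] z 0.1663 tool shift mm [-36.1   0.6  66.4] xaxis err deg -0.35 F [0.2 0.2 0.1]
t 3.8 open -0.002 fix [0.0763 0.0586] z 0.1663 tool shift mm [-35.9   0.4 116.4] xaxis err deg -0.35 F [0.2 0.2 0.1]
```

drive_tool --plan '[[[-0.018,0,0,0,0,0],[-0.018,0,0,0,0,0],[0,0,0.035,0,0,0],[0,0,0.035,0,0,0],[0,0,0,0,0,0]]]'

```text
t: 4.3
tool_pos: [0.4802, -0.0367, 0.0929]
orientation: [0.588, 0.809, -0.001, -0.004]
contact_force: [-0.9, 0.4, 1.2]
opening: -0.001
finger_force: 0.0
```

```bash
python3 -c "
from h import *
go(.04,.058,.05)
s=r.camera('side')['pixels'][150:300,240:420];t=r.camera('top')['pixels'][150:300,240:420]
cv2.imwrite('pics/v3.png',cv2.resize(np.vstack([s,t]),(720,1200),interpolation=cv2.INTER_CUBIC)[:600]);cv2.imwrite('pics/v4.png',cv2.resize(t,(720,600),interpolation=cv2.INTER_CUBIC))"
```

```text
t 4.3 open -0.001 fix [0.0483 0.0635] z 0.0929 tool shift mm [-8.5  5.8 42.8] xaxis err deg -0.1 F [-0.9  0.4  1.2]
```

View pics/v3.png

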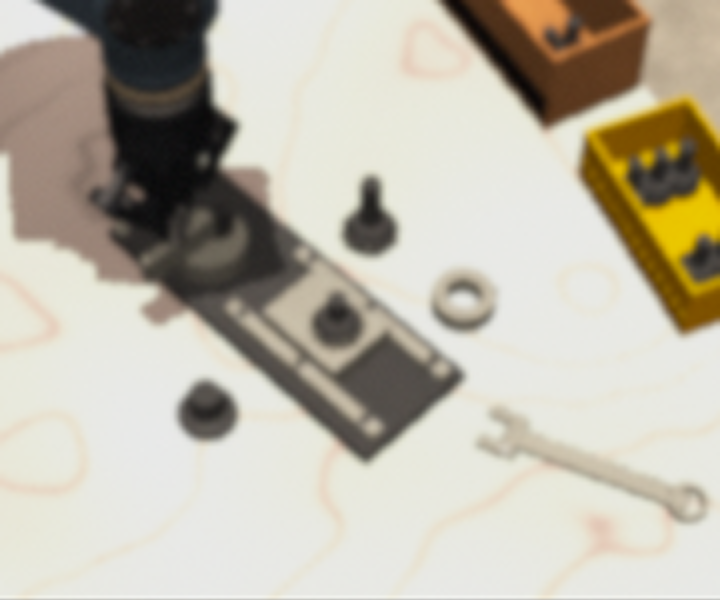

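The side view shows the closed fingertips (~(180,225)) hovering just by the lever (end ~(150,262)); knuckles are spread across the fixture, well above. I move back a bit towards the slide side, then descend.

drive_tool --plan '[[[-0.013,0.005,0,0,0,0],[0,0,0,0,0,0],[0,0,0.014,0,0,0],[0,0,0.014,0,0,0],[0,0,0.013,0,0,0],[0,0,0,0,0,0],[0,0,0,0,0,0]]]'

```text
t: 5.1
tool_pos: [0.4931, -0.0492, 0.0559]
orientation: [0.589, 0.808, 0.0, 0.001]
contact_force: [0.3, 0.3, 0.3]
opening: 0.003
finger_force: 0.0
```

```bash
python3 -c "
from h import *
go(.055,.058,.05)
t=r.camera('side')['pixels'][170:270,250:370]
cv2.imwrite('pics/v5.png',cv2.resize(t,(720,600),interpolation=cv2.INTER_CUBIC))"
```

```text
t 5.1 open 0.003 fix [0.0324 0.0551] z 0.0559 tool shift mm [22.6 -3.   5.9] xaxis err deg -0.22 F [0.3 0.3 0.3]
```

View pics/v5.png

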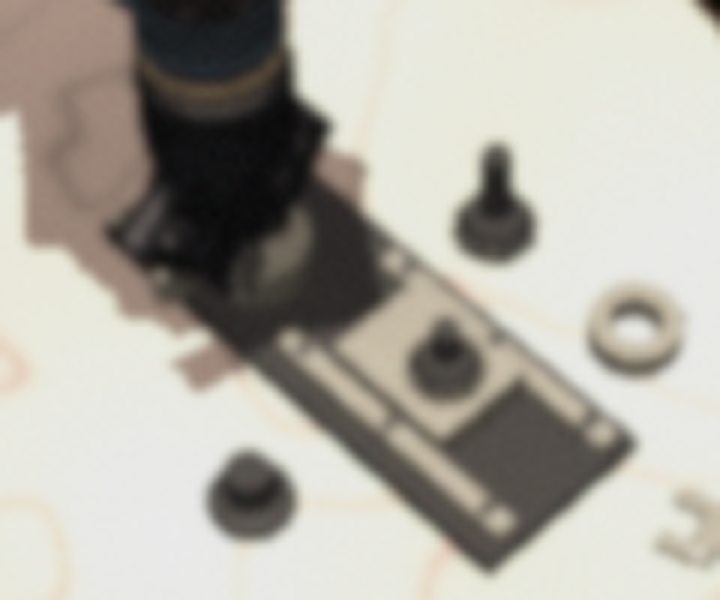

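drive_tool --plan '[[[0.008,-0.002,0.003,0,0,0],[0.008,-0.002,0.002,0,0,0],[0.011,-0.002,0,0,0,0],[0.011,-0.002,0,0,0,0],[0,0,0,0,0,0]]]'

```text
t: 5.65
tool_pos: [0.4711, -0.0133, 0.05]
orientation: [0.589, 0.808, -0.0, -0.001]
contact_force: [0.3, 0.0, 0.2]
opening: -0.0
finger_force: 0.0
```

```bash
python3 -c "
from h import *
go(.0915,.059,.05)"
```

```text
t 5.65 open -0.0 fix [0.0734 0.0649] z 0.05 tool shift mm [18.1  5.9  0. ] xaxis err deg -0.11 F [0.3 0.  0.2]
```

```bash
python3 -c "
from h import *
t=r.camera('side')['pixels'][170:270,250:370];u=r.camera('top')['pixels'][170:270,270:350]
cv2.imwrite('pics/v6.png',np.hstack([cv2.resize(t,(444,370),interpolation=cv2.INTER_CUBIC),cv2.resize(u,(296,370),interpolation=cv2.INTER_CUBIC)]))
for n in('side','top'):
  c=r.camera(n);print(n,[(q['pixel'],q['confidence'],w2fix(F,w(c,q['pixel'],.056))) for q in r.tip_of('lever_end',n)])"
```

```text
side [([277.7, 217.2], 0.81, array([0.06677148, 0.06965776]))]
top []
```

View pics/v6.png

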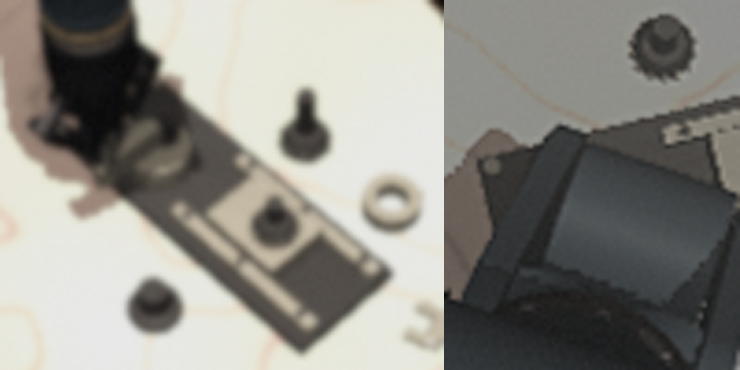

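```bash
python3 -c "
from h import *
c=r.camera('side');t=c['pixels'][190:235,255:315]
cv2.imwrite('pics/v7.png',cv2.resize(t,(800,600),interpolation=cv2.INTER_NEAREST))
for y in range(196,230,3):
  print(y,[ (x,)+tuple((np.r_[w2fix(F,p),p[2]]*1000).astype(int)) for x in range(266,306,4) for p in [w(c,(x,y))]])"
```

```text
196 [(266, np.int64(68), np.int64(99), np.int64(185)), (270, np.int64(57), np.int64(93), np.int64(190)), (274, np.int64(42), np.int64(89), np.int64(200)), (278, np.int64(57), np.int64(65), np.int64(166)), (282, np.int64(50), np.int64(56), np.int64(163)), (286, np.int64(142), np.int64(-28), np.int64(7)), (290, np.int64(57), np.int64(21), np.int64(127)), (294, np.int64(119), np.int64(-44), np.int64(15)), (298, np.int64(107), np.int64(-51), np.int64(19)), (302, np.int64(106), np.int64(-68), np.int64(5))]
199 [(266, np.int64(65), np.int64(102), np.int64(177)), (270, np.int64(57), np.int64(94), np.int64(177)), (274, np.int64(56), np.int64(81), np.int64(167)), (278, np.int64(47), np.int64(74), np.int64(168)), (282, np.int64(52), np.int64(56), np.int64(148)), (286, np.int64(58), np.int64(36), np.int64(125)), (290, np.int64(120), np.int64(-27), np.int64(13)), (294, np.int64(70), np.int64(-3), np.int64(79)), (298, np.int64(103), np.int64(-47), np.int64(10)), (302, np.int64(91), np.int64(-54), np.int64(15))]
202 [(266, np.int64(61), np.int64(107), np.int64(171)), (270, np.int64(53), np.int64(9
[... 4185 characters left out ...]
p.int64(8)), (290, np.int64(40), np.int64(45), np.int64(11)), (294, np.int64(30), np.int64(36), np.int64(12)), (298, np.int64(15), np.int64(32), np.int64(24)), (302, np.int64(11), np.int64(19), np.int64(14))]
229 [(266, np.int64(90), np.int64(104), np.int64(2)), (270, np.int64(81), np.int64(94), np.int64(1)), (274, np.int64(75), np.int64(83), np.int64(-4)), (278, np.int64(65), np.int64(75), np.int64(-1)), (282, np.int64(56), np.int64(65), np.int64(-1)), (286, np.int64(48), np.int64(56), np.int64(-3)), (290, np.int64(33), np.int64(51), np.int64(7)), (294, np.int64(21), np.int64(44), np.int64(13)), (298, np.int64(8), np.int64(39), np.int64(20)), (302, np.int64(-2), np.int64(31), np.int64(24))]
```

View pics/v7.png

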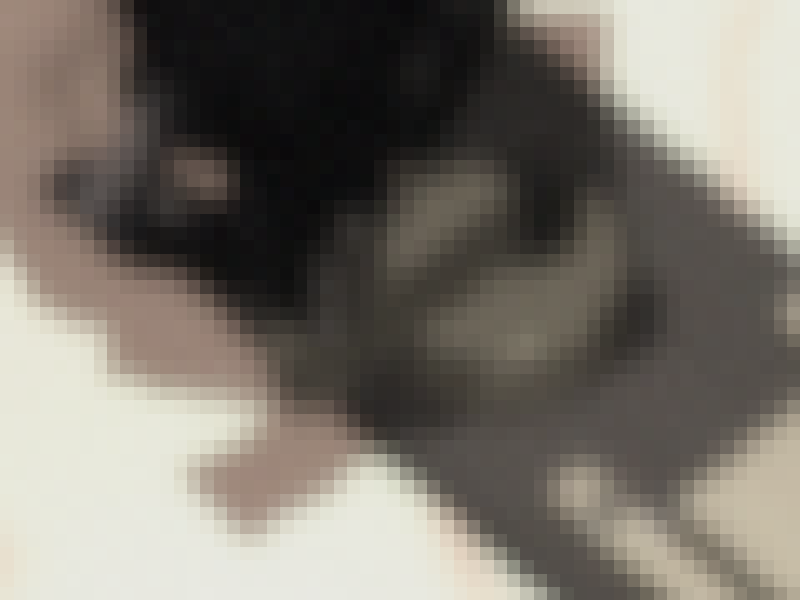

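drive_tool --plan '[[[0.009,0.002,0,0,0,0],[0.009,0.003,0,0,0,0]]]'

```text
t: 6.2
tool_pos: [0.4722, 0.0039, 0.05]
orientation: [0.59, 0.808, -0.0, -0.0]
contact_force: [0.1, -0.3, 0.1]
opening: -0.002
finger_force: 0.0
```

```bash
python3 -c "
from h import *
go(.11,.048,.05)
for n in('side','top'):
  c=r.camera(n);print(n,[(q['pixel'],q['confidence'],w2fix(F,w(c,q['pixel'],.056))) for q in r.tip_of('lever_end',n)])"
```

```text
t 6.2 open -0.002 fix [0.0894 0.0586] z 0.05 tool shift mm [20.7 10.5 -0. ] xaxis err deg -0.29 F [ 0.1 -0.3  0.1]
side [([277.2, 219.2], 0.63, array([0.06205722, 0.07581928]))]
top []
```

```bash
python3 -c "
from h import *
c=r.camera('side');t=c['pixels'][180:240,250:330]
t=cv2.convertScaleAbs(t,alpha=1.0,beta=0);t=(255*(t/255.)**.5).astype(np.uint8)
cv2.imwrite('pics/v8.png',cv2.resize(t,(800,600),interpolation=cv2.INTER_CUBIC))
"
```

```text
(no output)
```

View pics/v8.png

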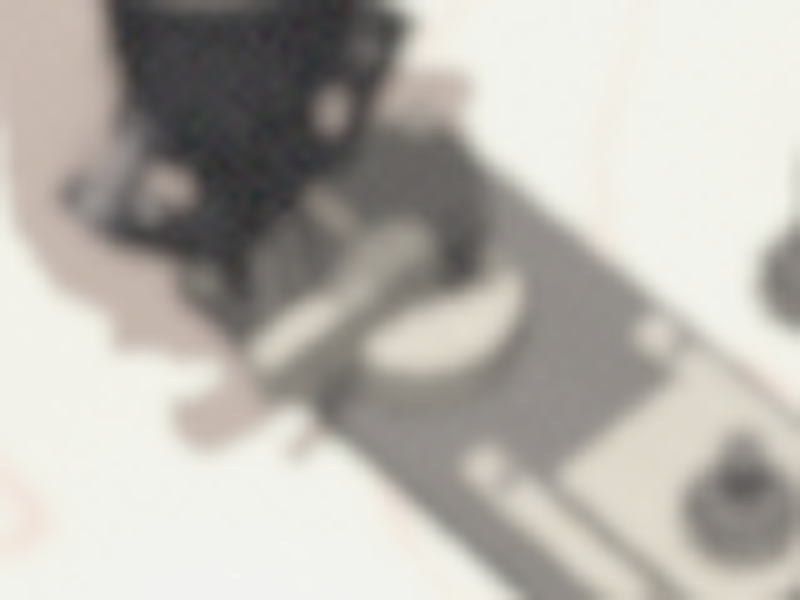

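```bash
python3 -c "
from h import *
for n in('side','top'):
  c=r.camera(n)
  def pr(p):
    q=cv2.projectPoints(np.array([p],float),np.array(c['rvec'],float),np.array(c['tvec'],float),np.array(c['camera_matrix'],float),np.array([c['k1'],0,0,0],float))[0];return q.ravel().round(1)
  print(n,'v5tip',pr([.4931,-.0492,.0559]),'now',pr(r.sense()['tool_pos']),'now+30mm up',pr(r.sense()['tool_pos']+[0,0,.03]))
  for z in (.056,.07):print('lever end',z,pr(np.r_[fix2w(F,(.07,.08)),z]))
  print('pivot',pr(np.r_[fix2w(F,(.07,0)),.078]), 'cornerA',pr(np.r_[fix2w(F,(.15,.055)),.014]))
c=r.camera('side')
for y in range(200,218,2):
  print(y,[ (x,)+tuple(int(v) for v in np.r_[w2fix(F,p),p[2]]*1000) for x in range(268,286,2) for p in [w(c,(x,y))]])
"
```

```text
side v5tip [288.6 221. ] now [275.9 212.2] now+30mm up [275.1 206.4]
lever end 0.056 [274.5 218.5]
lever end 0.07 [274.1 215.8]
pivot [293.2 199.9] cornerA [265.4 207.5]
top v5tip [334.5 241.2] now [312.5 248.3] now+30mm up [312.5 247.3]
lever end 0.056 [322.2 254.9]
lever end 0.07 [322.3 254.4]
pivot [314.3 222. ] cornerA [288.8 254.1]
200 [(268, 177, 21, 0), (270, 89, 73, 125), (272, 80, 73, 133), (274, 67, 74, 145), (276, 68, 67, 138), (278, 74, 55, 123), (280, 74, 47, 115), (282, 136, -5, 12), (284, 133, -11, 9)]
202 [(268, 87, 83, 126), (270, 83, 78, 125), (272, 79, 74, 125), (274, 71, 72, 131), (276, 73, 63, 121), (278, 79, 52, 106), (280, 77, 46, 102), (282, 130, 0, 11), (284, 125, -4, 12)]
204 [(268, 72, 94, 140), (270, 73, 86, 131), (272, 79, 75, 116), (274, 72, 73, 120), (276, 71, 66, 115), (278, 72, 58, 107), (280, 78, 46, 90), (282, 123, 5, 13), (284, 118, 1, 12)]
206 [(268, 71, 95, 132), (270, 73, 87, 123), (272, 73, 80, 116), (274, 79, 69, 101), (276, 75, 64, 100), (278, 74, 57, 95), (280, 78, 47, 82), (282, 114, 13, 17), (284, 111, 7, 14)]
208 [(268, 144, 48, 10), (270
[... 165 characters left out ...]
 52, 6), (270, 131, 50, 13), (272, 127, 45, 13), (274, 77, 72, 84), (276, 81, 62, 71), (278, 75, 59, 75), (280, 110, 25, 10), (282, 70, 47, 69), (284, 65, 43, 69)]
212 [(268, 139, 54, -1), (270, 130, 52, 5), (272, 121, 50, 12), (274, 113, 48, 18), (276, 110, 42, 15), (278, 106, 37, 15), (280, 70, 56, 67), (282, 65, 52, 67), (284, 62, 46, 65)]
214 [(268, 132, 60, 0), (270, 125, 57, 4), (272, 121, 52, 3), (274, 112, 50, 10), (276, 72, 70, 68), (278, 69, 65, 65), (280, 62, 62, 70), (282, 61, 55, 64), (284, 63, 46, 53)]
216 [(268, 126, 65, 0), (270, 124, 58, -4), (272, 118, 54, -2), (274, 115, 49, -4), (276, 64, 77, 72), (278, 61, 71, 69), (280, 60, 64, 63), (282, 63, 55, 52), (284, 63, 47, 45)]
```

The lever is unmoved, entirely in front of the fingers. By depth, the closed fingertips end about 70–75 mm up while the TCP reads 50 mm, so they skimmed over the lever. I go back over to the slide side and come in lower.

drive_tool --plan '[[[0,0,-0.025,0,0,0],[-0.02,-0.003,0,0,0,0],[-0.02,0,0,0,0,0],[-0.017,0,0,0,0,0],[0,0,0,0,0,0],[0,0,0.02,0,0,0],[0,0,0.015,0,0,0],[0,0,0.01,0,0,0]]]'

```text
t: 7.4
tool_pos: [0.4858, -0.051, 0.0289]
orientation: [0.589, 0.808, -0.0, -0.001]
contact_force: [-0.3, 0.5, 0.2]
opening: 0.002
finger_force: 0.0
```

```bash
python3 -c "
from h import *
go(.07,.062,.03)
c=r.camera('side')
go(.07,.062,.03)
for y in range(212,230,2):
  print(y,[ (x,)+tuple(int(v) for v in np.r_[w2fix(F,p),p[2]]*1000) for x in range(280,298,2) for p in [w(c,(x,y))]])
"
```

```text
t 7.4 open 0.002 fix [0.0329 0.0626] z 0.0289 tool shift mm [37.1  0.4 -1. ] xaxis err deg -0.24 F [-0.3  0.5  0.2]
t 7.45 open -0.002 fix [0.0333 0.0631] z 0.0279 tool shift mm [36.7  0.9 -2. ] xaxis err deg -0.23 F [ 0.2 -0.2 -1.2]
212 [(280, 18, 93, 151), (282, 19, 85, 142), (284, 18, 79, 138), (286, 9, 78, 145), (288, 12, 68, 134), (290, 17, 58, 119), (292, 10, 55, 123), (294, 18, 41, 103), (296, 18, 34, 96)]
214 [(280, 21, 91, 137), (282, 19, 86, 134), (284, 18, 79, 128), (286, 13, 76, 130), (288, 14, 68, 122), (290, 17, 58, 110), (292, 17, 51, 103), (294, 49, 17, 40), (296, 45, 12, 39)]
216 [(280, 37, 81, 102), (282, 33, 76, 101), (284, 21, 78, 114), (286, 10, 79, 126), (288, 12, 70, 115), (290, 15, 60, 103), (292, 16, 52, 94), (294, 46, 20, 35), (296, 39, 18, 39)]
218 [(280, 29, 87, 105), (282, 26, 82, 104), (284, 22, 78, 103), (286, 17, 74, 105), (288, 14, 70, 104), (290, 21, 56, 83), (292, 22, 48, 75), (294, 41, 25, 34), (296, 38, 19, 31)]
220 [(280, 19, 96, 114), (282, 18, 89, 109), (284, 17, 83, 103), (286, 17, 75, 96), (288, 15, 70, 92), (290, 14, 63, 86), (292, 23, 48, 63), (294, 42, 25, 22), (296, 42, 17, 14)]
222 [(280, 17, 98, 108), (282, 19, 89, 97), (284, 28, 75, 74), (286, 23, 72, 76), (288, 19, 67, 76), (290, 18, 60, 70), (292, 45, 31, 14), (294, 39, 27, 16), (296, 37, 22, 13)]
224 [(280, 75, 57, -1), (282, 70, 53, 0), (284, 31, 74, 60), (286, 21, 73, 68), (288, 19, 68, 66), (290, 17, 62, 61), (292, 37, 38, 18), (294, 35, 32, 14), (296, 30, 27, 14)]
226 [(280, 67, 64, 2), (282, 64, 58, 0), (284, 57, 55, 3), (286, 22, 74, 58), (288, 17, 70, 60), (290, 42, 43, 6), (292, 35, 40, 10), (294, 31, 35, 10), (296, 26, 31, 11)]
228 [(280, 63, 68, 0), (282, 56, 65, 2), (284, 52, 60, 3), (286, 49, 55, 0), (288, 46, 49, -2), (290, 34, 50, 11), (292, 28, 47, 14), (294, 23, 43, 15), (296, 17, 39, 17)]
```

drive_tool --plan '[[[0.008,0,0.004,0,0,0],[0.01,0,0,0,0,0],[0.01,0,0,0,0,0],[0.01,0,0,0,0,0]]]'

```text
t: 7.85
tool_pos: [0.4756, -0.0153, 0.0264]
orientation: [0.589, 0.808, -0.0, 0.001]
contact_force: [1.6, -4.7, -2.7]
opening: -0.0
finger_force: 2.5
```

```bash
python3 -c "
from h import *
go(.0915,.06,.024)
c=r.camera('side')
print([(q['pixel'],q['confidence'],w2fix(F,w(c,q['pixel'],.056))) for q in r.tip_of('lever_end','side')])"
```

```text
t 7.85 open -0.0 fix [0.0701 0.0612] z 0.0264 tool shift mm [21.4  1.1  2.3] xaxis err deg -0.15 F [ 1.6 -4.7 -2.7]
[([275.6, 215.0], 0.72, array([0.07778722, 0.06877479]))]
```

drive_tool --plan '[[[0.011,0,0,0,0,0],[0.011,0.001,0,0,0,0],[0.0095,0.006,0,0,0,0],[0.0095,0.006,0,0,0,0],[0.0055,0.006,0,0,0,0],[0.0055,0.006,0,0,0,0],[0.003,0.005,0,0,0,0],[0.002,0.005,0,0,0,0]]]'

```text
t: 8.75
tool_pos: [0.4902, 0.0497, 0.0262]
orientation: [0.589, 0.808, -0.001, -0.001]
contact_force: [-2.8, -4.2, 1.2]
opening: -0.003
finger_force: 2.1
```

```bash
python3 -c "
from h import *
go(.13,.019,.024)
c=r.camera('side')
print([(q['pixel'],q['confidence'],w2fix(F,w(c,q['pixel'],.056))) for q in r.tip_of('lever_end','side')])"
```

```text
t 8.75 open -0.003 fix [0.1274 0.0272] z 0.0262 tool shift mm [2.7 8.2 2.2] xaxis err deg -0.19 F [-2.8 -4.2  1.2]
[([278.1, 193.7], 0.6, array([0.13699435, 0.00687473]))]
```

drive_tool --plan '[[[0.001,0.004,0,0,0,0],[0.001,0.004,0,0,0,0],[0,0,0,0,0,0],[0,-0.012,0,0,0,0],[0,-0.015,0,0,0,0],[0,0,-0.04,0,0,0],[0,0,-0.04,0,0,0],[0,0,-0.04,0,0,0]]]'

```text
t: 9.65
tool_pos: [0.4719, 0.0457, 0.1468]
orientation: [0.59, 0.808, 0.0, -0.0]
contact_force: [0.7, -0.2, 0.2]
opening: -0.002
finger_force: 0.0
```

drive_tool --plan '[[[-0.04,0.004,0,0,0,0],[-0.04,0.005,0,0,0,0],[-0.04,0.005,0,0,0,0],[-0.04,0.005,0,0,0,0],[-0.04,0.005,0,0,0,0],[-0.04,0.005,0,0,0,0],[-0.02,0.005,0,0,0,0],[0,0,0,0,0,0]]]'

```text
t: 10.45
tool_pos: [0.5859, -0.1949, 0.1457]
orientation: [0.591, 0.807, 0.0, 0.002]
contact_force: [0.4, -0.0, -0.5]
opening: -0.0
finger_force: 0.0
```

```bash
python3 -c "
from h import *
go(-.125,0,.05)
for n in('side','top'):
  c=r.camera(n)
  for k,z in(('lever_end',.056),('cam_pivot',.056),('slide_back',.026)):
    print(n,k,[(q['pixel'],round(q['confidence'],2),w2fix(F,w(c,q['pixel'],z)).round(3)) for q in r.tip_of(k,n)])
t=c['pixels'][130:300,240:440]
cv2.imwrite('pics/v9.png',cv2.resize(t,(700,595),interpolation=cv2.INTER_CUBIC))"
```

```text
t 10.45 open -0.0 fix [-0.1348  0.0119] z 0.1457 tool shift mm [10.2 11.5 95.8] xaxis err deg -0.42 F [ 0.4 -0.  -0.5]
side lever_end [([282.0, 189.2], 0.56, array([ 0.142, -0.015]))]
side cam_pivot [([296.0, 203.2], 0.84, array([ 0.068, -0.008]))]
side slide_back [([327.7, 238.4], 0.71, array([-0.084, -0.   ]))]
top lever_end []
top cam_pivot [([312.8, 220.9], 0.59, array([ 0.072, -0.007]))]
top slide_back [([372.0, 211.3], 0.59, array([-0.082,  0.001]))]
```

View pics/v9.png

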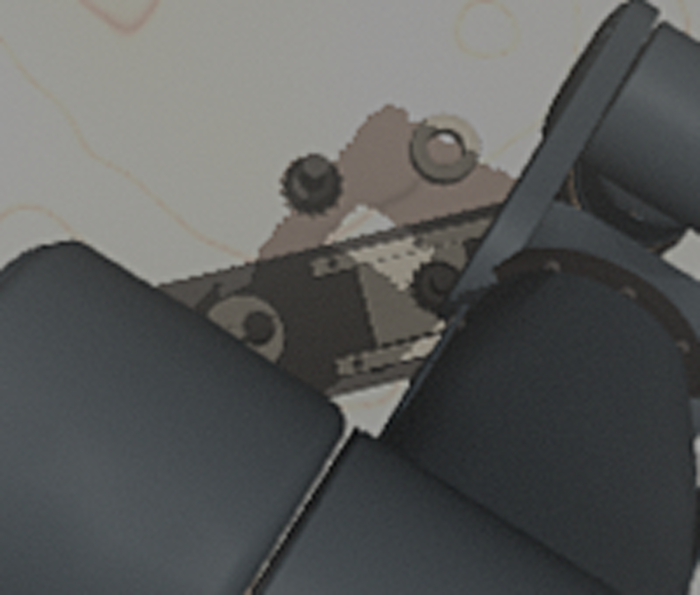

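Lever now points along the fixture (side: about −0.1 rad), and the slide is still back. I measure how the closed gripper actually hangs below the TCP reading before going into the channel.

```bash
python3 -c "
from h import *
c=r.camera('side');z=c['z_map']
P=np.array([np.r_[w2fix(F,p),p[2]] for y in range(150,260) for x in range(270,370) if z[y,x]>0 for p in [w(c,(x,y))]])
m=(P[:,2]>.1)&(P[:,0]<-.05);Q=P[m]
for a in np.arange(.1,.36,.01):
  q=Q[(Q[:,2]>=a)&(Q[:,2]<a+.01)]
  if len(q): print(round(a,2),len(q),(np.percentile(q[:,:2],[5,50,95],axis=0).T*1000).astype(int).tolist())
s=r.sense();print(s['tool_pos'],w2fix(F,s['tool_pos']))
"
```

```text
0.17 17 [[-145, -141, -129], [5, 18, 24]]
0.18 19 [[-145, -142, -137], [4, 18, 26]]
0.19 15 [[-144, -141, -137], [0, 16, 25]]
0.2 11 [[-145, -143, -139], [6, 12, 25]]
0.21 39 [[-146, -144, -130], [-17, 21, 38]]
0.22 50 [[-147, -143, -126], [-20, 27, 46]]
0.23 51 [[-150, -145, -140], [-29, 9, 56]]
0.24 49 [[-150, -145, -142], [-37, 9, 66]]
0.25 86 [[-150, -143, -122], [-44, 54, 73]]
0.26 62 [[-153, -138, -128], [-35, 53, 70]]
0.27 48 [[-152, -143, -127], [24, 45, 54]]
0.28 23 [[-144, -139, -125], [40, 48, 52]]
0.29 24 [[-169, -139, -121], [18, 48, 50]]
0.3 72 [[-170, -157, -123], [4, 40, 49]]
0.31 77 [[-170, -158, -120], [3, 38, 49]]
0.32 68 [[-170, -159, -123], [0, 37, 49]]
0.33 122 [[-169, -157, -113], [-3, 37, 48]]
0.34 78 [[-170, -155, -124], [2, 37, 48]]
0.35 63 [[-168, -157, -122], [2, 36, 47]]
[ 0.58404217 -0.19064183  0.14620154] [-0.13021407  0.01230406]
```

drive_tool --plan '[[[0,0,0,0,7.5,0],[0,0,0,0,7.5,0],[0,0,0,0,0,0],[0,0,0,0,0,0]]]'

```text
t: 11.3
tool_pos: [0.5839, -0.1918, 0.1455]
orientation: [0.585, 0.801, 0.076, -0.105]
contact_force: [0.2, 0.1, -0.2]
opening: -0.001
finger_force: 0.0
```

```bash
python3 -c "
from h import *
go(-.114,0,.04);go(-.114,0,0)
print(R.from_quat(r.sense()['orientation']).as_matrix().round(3))
c=r.camera('side')
for _ in range(2):
  for k,z in(('lever_end',.056),('cam_pivot',.056),('slide_back',.026)):
    print(k,[(q['pixel'],round(q['confidence'],2),w2fix(F,w(c,q['pixel'],z)).round(3)) for q in r.tip_of(k,'side')])
  c=r.camera('side')"
```

```text
t 11.3 open -0.001 fix [-0.1313  0.0128] z 0.1455 tool shift mm [-10.5  12.8 106.4] xaxis err deg -0.3 F [ 0.2  0.1 -0.2]
t 11.3 open -0.001 fix [-0.1313  0.0128] z 0.1455 tool shift mm [-20.8  12.9 145. ] xaxis err deg -0.3 F [ 0.2  0.1 -0.2]
[[-0.294  0.953 -0.079]
 [ 0.92   0.304  0.245]
 [ 0.258 -0.001 -0.966]]
lever_end [([279.7, 190.8], 0.64, array([ 0.143, -0.005])), ([322.2, 235.9], 0.6, array([-0.08 ,  0.019]))]
cam_pivot [([390.3, 267.8], 0.73, array([-0.296, -0.043])), ([297.3, 200.6], 0.66, array([ 0.073, -0.018]))]
slide_back [([328.3, 238.0], 0.88, array([-0.084, -0.003]))]
lever_end [([277.2, 189.8], 0.74, array([ 0.151, -0.002]))]
cam_pivot [([294.6, 204.1], 0.79, array([ 0.068, -0.003])), ([329.6, 209.9], 0.61, array([-0.026, -0.066]))]
slide_back [([328.6, 236.9], 0.73, array([-0.082, -0.006]))]
```

drive_tool --plan '[[[-0.021,0.013,0,0,0,0],[0,0,0.035,0,0,0],[0,0,0.035,0,0,0],[0,0,0.035,0,0,0],[0,0,0,0,0,0],[0,0,0,0,0,0]]]'

```text
t: 12.35
tool_pos: [0.5946, -0.181, 0.0392]
orientation: [0.584, 0.801, 0.077, -0.106]
contact_force: [-0.1, -0.3, 0.5]
opening: -0.001
finger_force: 0.0
```

```bash
python3 -c "
from h import *
go(-.114,0,0)
c=r.camera('side');z=c['z_map']
P=np.array([np.r_[w2fix(F,p),p[2]] for y in range(180,270) for x in range(290,380) if z[y,x]>0 for p in [w(c,(x,y))]])
Q=P[(P[:,2]>.05)&(P[:,0]<-.09)]
for a in np.arange(.05,.13,.01):
  q=Q[(Q[:,2]>=a)&(Q[:,2]<a+.01)]
  if len(q): print(round(a,2),len(q),(np.percentile(q[:,:2],[5,50,95],axis=0).T*1000).astype(int).tolist())
"
```

```text
t 12.35 open -0.001 fix [-0.1243 -0.0008] z 0.0392 tool shift mm [-0.2 -0.8 40.6] xaxis err deg -0.21 F [-0.1 -0.3  0.5]
0.05 1 [[-137, -137, -137], [1, 1, 1]]
0.06 1 [[-143, -143, -143], [3, 3, 3]]
0.07 2 [[-146, -145, -144], [3, 4, 4]]
0.08 3 [[-153, -150, -148], [-3, 5, 6]]
0.1 11 [[-159, -152, -149], [11, 15, 24]]
0.11 13 [[-164, -157, -147], [11, 20, 30]]
0.12 7 [[-168, -163, -160], [5, 14, 34]]
```

drive_tool --plan '[[[0,0,0.015,0,0,0],[0,0,0.012,0,0,0],[0,0,0.008,0,0,0],[0,0,0.005,0,0,0],[0,0,0,0,0,0]]]'

```text
t: 12.9
tool_pos: [0.5907, -0.1706, -0.0004]
orientation: [0.584, 0.801, 0.077, -0.106]
contact_force: [0.8, 0.8, 1.0]
opening: 0.0
finger_force: 0.0
```

```bash
python3 -c "
from h import *
go(-.104,0,0);go(-.094,0,0)
"
```

```text
t 12.9 open 0.0 fix [-0.1132 -0.0002] z -0.0004 tool shift mm [ 9.  -0.2  2. ] xaxis err deg -0.23 F [0.8 0.8 1. ]
t 12.9 open 0.0 fix [-0.1132 -0.0002] z -0.0004 tool shift mm [18.7 -0.2  4.6] xaxis err deg -0.23 F [0.8 0.8 1. ]
```

drive_tool --plan '[[[0.0058,0,0.0016,0,0,0],[0.0058,0,0.0016,0,0,0],[0.0058,0,0.0016,0,0,0],[0.0058,0,0.0016,0,0,0],[0.0058,0,0.0016,0,0,0]]]'

```text
t: 13.4
tool_pos: [0.5833, -0.1436, 0.0007]
orientation: [0.584, 0.801, 0.077, -0.103]
contact_force: [0.8, -3.2, -0.5]
opening: -0.004
finger_force: 1.8
```

```bash
python3 -c "
from h import *
go(-.045,0,0)
c=r.camera('side');go(-.045,0,0)
print([(q['pixel'],round(q['confidence'],2),w2fix(F,w(c,q['pixel'],.014)).round(3)) for q in r.tip_of('slide','side')])
t=c['pixels'][150:300,240:420]
cv2.imwrite('pics/v10.png',cv2.resize(t,(720,600),interpolation=cv2.INTER_CUBIC))"
```

```text
t 13.4 open -0.004 fix [-0.0852 -0.0015] z 0.0007 tool shift mm [38.7 -1.7 10.9] xaxis err deg -0.19 F [ 0.8 -3.2 -0.5]
t 13.45 open -0.002 fix [-0.0834 -0.0012] z 0.0007 tool shift mm [36.9 -1.3 10.6] xaxis err deg -0.19 F [ 0.6 -1.8  1.1]
[([316.6, 234.6], 0.71, array([-0.044,  0.009])), ([321.5, 236.9], 0.17, array([-0.061,  0.004]))]
```

drive_tool --plan '[[[0.0048,0,0.0013,0,0,0],[0.0048,0,0.0013,0,0,0],[0.0048,0,0.0013,0,0,0],[0.0048,0,0.0013,0,0,0],[0.0048,0,0.0013,0,0,0],[0.0048,0,0.0013,0,0,0],[0.0048,0,0.0013,0,0,0],[0.0029,0,0.0008,0,0,0]]]'

```text
t: 14.3
tool_pos: [0.5709, -0.1065, 0.0005]
orientation: [0.584, 0.801, 0.077, -0.105]
contact_force: [1.7, -5.2, 2.8]
opening: 0.002
finger_force: 2.8
```

```bash
python3 -c "
from h import *
go(-.033,0,0)
c=r.camera('side')
print([(k,q['pixel'],round(q['confidence'],2),w2fix(F,w(c,q['pixel'],h)).round(3)) for k,h in(('slide',.014),('lever_end',.056)) for q in r.tip_of(k,'side')])
t=c['pixels'][150:300,240:420]
cv2.imwrite('pics/v10.png',cv2.resize(t,(720,600),interpolation=cv2.INTER_CUBIC))"
```

```text
t 14.3 open 0.002 fix [-0.0462 -0.0012] z 0.0005 tool shift mm [12.6 -1.3  3.9] xaxis err deg -0.2 F [ 1.7 -5.2  2.8]
[('slide', [309.4, 223.8], 0.59, array([ 0.002, -0.004])), ('lever_end', [280.8, 189.2], 0.74, array([ 0.145, -0.012]))]
```

drive_tool --plan '[[[0.0019,0,0.0005,0,0,0],[0.0019,0,0.0005,0,0,0],[0.0019,0,0.0005,0,0,0]]]'

```text
t: 14.75
tool_pos: [0.5694, -0.1017, 0.0004]
orientation: [0.584, 0.801, 0.077, -0.105]
contact_force: [2.4, -4.8, 3.7]
opening: 0.002
finger_force: 2.7
```

drive_tool --plan '[[[0.0019,0,0.0005,0,0,0],[0.0019,0,0.0005,0,0,0]]]'

```text
t: 14.95
tool_pos: [0.5681, -0.0979, 0.0003]
orientation: [0.584, 0.801, 0.077, -0.105]
contact_force: [1.0, -5.5, 2.6]
opening: -0.004
finger_force: 2.7
```

```bash
python3 -c "
from h import *
go(-.033,0,0)"
```

```text
t 14.95 open -0.004 fix [-0.0371 -0.0012] z 0.0003 tool shift mm [ 3.9 -1.3  1.4] xaxis err deg -0.22 F [ 1.  -5.5  2.6]
```

Still sliding at about 5 N; continue in 2 mm steps.

drive_tool --plan '[[[0.0019,0,0.0005,0,0,0],[0.0019,0,0.0005,0,0,0]]]'

```text
t: 15.15
tool_pos: [0.5669, -0.0941, 0.0004]
orientation: [0.584, 0.801, 0.077, -0.105]
contact_force: [2.0, -5.7, 3.8]
opening: 0.002
finger_force: 2.7
```

drive_tool --plan '[[[0.0019,0,0.0005,0,0,0]]]'

```text
t: 15.25
tool_pos: [0.5663, -0.0922, 0.0003]
orientation: [0.584, 0.801, 0.077, -0.105]
contact_force: [1.4, -4.4, 3.2]
opening: -0.002
finger_force: 2.7
```

drive_tool --plan '[[[0.0015,0,0.0004,0,0,0]]]'

```text
t: 15.35
tool_pos: [0.5663, -0.0918, 0.0004]
orientation: [0.584, 0.801, 0.076, -0.104]
contact_force: [2.2, -8.8, 5.0]
opening: -0.0
finger_force: 4.8
```

drive_tool --plan '[[[0.001,0,0.0003,0,0,0]]]'

```text
t: 15.45
tool_pos: [0.5663, -0.0918, 0.0004]
orientation: [0.584, 0.802, 0.076, -0.103]
contact_force: [1.3, -11.1, 4.7]
opening: 0.004
finger_force: 5.4
```

drive_tool --plan '[[[0,0,0,0,0,0],[0,0,0,0,0,0]]]'

```text
t: 15.65
tool_pos: [0.5663, -0.0918, 0.0004]
orientation: [0.584, 0.801, 0.076, -0.103]
contact_force: [0.8, -9.1, 3.4]
opening: -0.005
finger_force: 4.6
```

Firm stop: position stays put while force rises. I back off and lift clear.

drive_tool --plan '[[[-0.003,0,-0.001,0,0,0],[-0.01,0,-0.003,0,0,0],[-0.015,0,-0.004,0,0,0],[0,0,-0.03,0,0,0],[0,0,-0.04,0,0,0],[0,0,-0.04,0,0,0],[0,0,-0.04,0,0,0],[0,0,0,0,0,0]]]'

```text
t: 16.45
tool_pos: [0.5896, -0.1574, 0.1508]
orientation: [0.585, 0.801, 0.078, -0.1]
contact_force: [1.2, -0.4, 1.4]
opening: 0.0
finger_force: 0.0
```

```bash
python3 -c "
from h import *
go(0,0,0)
c=r.camera('side')
print([(k,q['pixel'],round(q['confidence'],2),w2fix(F,w(c,q['pixel'],h)).round(3)) for k,h in(('slide',.014),('slide_back',.026),('cam_pivot',.056),('lever_end',.056)) for q in r.tip_of(k,'side')[:1]])
t=c['pixels'][160:260,260:380]
cv2.imwrite('pics/v10.png',cv2.resize(t,(720,600),interpolation=cv2.INTER_CUBIC))"
```

```text
t 16.45 open 0.0 fix [-0.1003 -0.0032] z 0.1508 tool shift mm [ 59.2  -4.9 171.1] xaxis err deg -0.19 F [ 1.2 -0.4  1.4]
[('slide', [309.6, 224.1], 0.91, array([ 0.001, -0.003])), ('slide_back', [313.0, 225.2], 0.6, array([-0.016, -0.002])), ('cam_pivot', [296.3, 203.6], 0.84, array([ 0.066, -0.008])), ('lever_end', [276.8, 189.9], 0.8, array([ 0.152, -0.001]))]
```

View pics/v10.png

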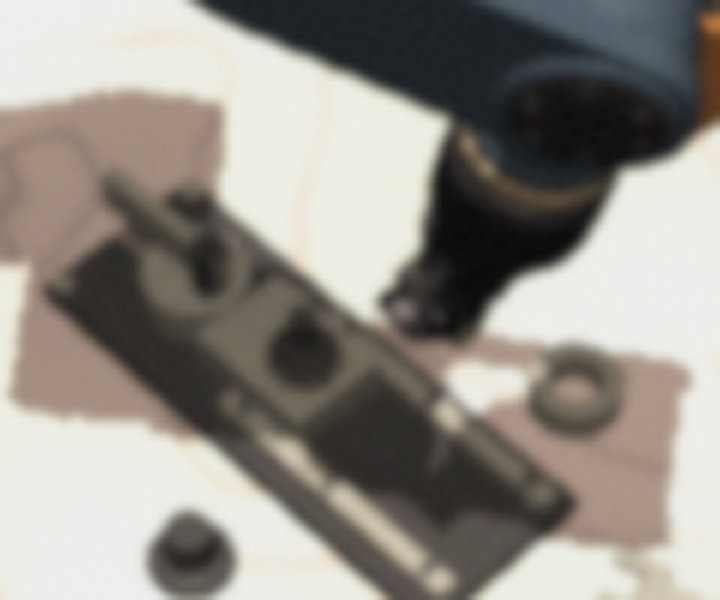

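The lever points away along the fixture, with its end at about (115,185). The slide's nose touches the cam near (215,320), and the gripper is clear of everything. I hand in.

```bash
python3 -c "
from h import *
print(r.job_done())"
```

```text
the job is handed in; nothing more can be done
None
```

I swung the lever to the cam's low point, pushed the slide forward until its nose stopped against the cam, backed the arm clear and handed the job in; the hand-in returned no verdict, but the last picture showed the lever pointing away, the slide against the cam and the gripper clear.

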